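# Candle the amber barrel sample

## Robot

A 6-joint arm with a two-finger parallel gripper is mounted at the origin on the work surface. World frame = base frame: x ahead of the robot, y to its left, z up, the work surface at z = 0. Lengths are in mm, angles in rad, forces in N, time in s.
With the tool pointing down it reaches from about 350 to 975 mm from the base axis. Payload 7.1 kg.
Tool frame: the origin (TCP) lies at the centre of the arm's flange, where the gripper is bolted on; the fingertips stand 182 mm ahead of it and the grasp point (between the pads) lies 163 mm ahead of it; z points along the fingers, y is the line along which they close (so a half turn about z gives the same grasp; the last joint's range is limited). The gripper opens to 88 mm and grips with 3 to 60 N. Pads are 20 mm wide; open, the fingers measure 115 mm over their backs; the gripper's body (75 mm by 178 mm) begins 61 mm behind the grasp point.
Start: joints at [1.179, 0.423, 1.63, -0, 1.089, -0.019], TCP at [227.609, 582.066, 404.675] pointing down, gripper open.
Joint ranges: [-3, 3], [-0.9, 2.11], [0.09, 2.58], [-1.31, 4.45], [0.11, 2.69], [-2.54, 2.54]. Speed limits (rad/s): [2.39, 2.39, 3.01, 3.14, 3.14, 3.14].

## Interface

Orientations are given as a unit quaternion [w, x, y, z].
In Python, from plant import robot gives the robot as it stands. The module is installed in compiled form; this text tells all that it offers. Calls block until the motion is done:
- robot.reach(position, orientation): joint-space move of the TCP to a pose.
- robot.servo_line(position, orientation=None, speed=150, f_stop=None): straight line of the TCP; orientation=None keeps the orientation; speed is the mean speed in mm/s. With f_stop (N) it stops when the force on the tool has changed by that much, and returns True; else False.
- robot.move_joints(angles): joint-space move.
- robot.ungrasp() and robot.grab(): open the fingers fully, or close them until they stop; the grip force is fixed at half the most.
- robot.pause(seconds).
- robot.inverse_kinematics(position, orientation): joint angles nearest the present ones, or None.
- robot.grab_frame(name): name is "scene" or "side" or "wrist"; returns a dict with "frame" (400x640x3 uint8, red, green, blue), "depth" (400x640 float32, mm along the optical axis (not along the pixel's ray), 0 where there is no reading), "K" (3x3 intrinsics, pixels), "rvec" (rotation vector, rad) and "tvec" (3), from world to camera coordinates, as OpenCV has them. Camera axes: x right, y down, z forward; pixel columns grow to the right and rows downward; lengths in mm; the calibration is good to about 2 mm. A picture is of the moment at which its call begins.
A pose or a line that the arm cannot do raises robot.Unreachable and nothing moves.
- robot.finish_job(): hands the job in; it is judged then, once.
Readings, each from a call of its own:
- robot.read_time_s(): time.
- robot.read_joint_pos(): joint angles.
- robot.read_dq(): joint speeds.
- robot.read_effort(): joint torques, N m.
- robot.read_tool_pos(): TCP position.
- robot.read_orientation(): TCP orientation.
- robot.read_force(): force on the tool from outside, world axes, zero at the start.
- robot.read_moment(): the same for the moment, N m.
- robot.read_gripper_width(): finger opening in mm.
- robot.read_gripper_force(): force on a finger pad.
Only numpy, scipy, OpenCV 4.12 (cv2) and the standard library are available. Lean on these libraries where they do the work, as an engineer would, in place of code of your own. Each camera call takes 0.05 s, during which the arm holds its last target. There are 200 camera calls.

## Task

The cellar master wants to look for deposit in the amber sample. Draw the amber bottle by its cap out of its spring clip on the rail and hold it up in front of the inspection lamp, the middle of its body in front of the middle of the lit window, about 50 mm off the glass, parallel to the glass, cap up and leaning about 30 degrees to one side. Do not touch the lamp, leave the other two samples in their clips and the jar and the beaker where they stand, and finish with the bottle still held there, motionless in the gripper.

Things in the scene. Friction and masses are not known exactly. Their poses are not given: they have to be found in the camera images.
- amber: bottle to show: amber glass, white screw cap, about 0.33 kg, 185 mm tall, upright in one of the three clips. Origin: centre of its underside, z along its axis to the cap; turn about that axis is of no account. Body 50 mm in diameter up to 95 mm, cone shoulder to 115, neck 26 mm in diameter to 144, ring and cap 30 mm in diameter from 144 to 185 mm
- amber_mid (a point): middle of the amber bottle's round body, on its axis, 57.5 mm above its underside; axes as the bottle's
- amber_cap (a point): middle of the amber bottle's white cap, on its axis 168 mm above its underside: the place to grip. The clip round the neck ends 137 mm above the underside, so fingertips may go down to about 145 mm
- green: bystander: bottle of the same shape in green glass with a black cap, in another clip; origin at the centre of its underside
- ruby: bystander: bottle of the same shape, dark ruby red with a red cap, in another clip; origin at the centre of its underside
- rack: sample rail, fixed: wooden foot 100 x 300 mm, 20 mm high, on which the bottles stand in a row along its y, 95 mm apart (y = -95, 0, 95 mm, x = 0). Behind them (+x) a batten, to 42 mm high, against their feet and a steel bar on two end posts, 141 to 161 mm high, 22 mm behind the bottle axes, with the clips. Clips open to -x, the robot's side. Origin: on the table under the middle bottle, z up
- rail_clip (a point): middle of the middle clip, on its bottle's axis, 151 mm above the table; axes as the rack's; the other two are 95 mm to either side along y. Each clip is 12 mm high, two sprung steel leaves that reach 20 mm in front of the axis: a level pull along rack -x of 10 to 15 N spreads them and frees the neck within 25 mm. Lifted straight up, the bottle's shoulder jams under the clip after 10 mm
- lamp: inspection lamp, fixed: dark steel foot 150 x 160 mm, 12 mm high; 14 mm post 65 mm behind its middle (lamp -x), 237 mm high; on it the head, an aluminium frame 150 mm wide, 160 mm high, 18 mm thick, clamped at a height that varies. The lit window looks to lamp +x, away from the robot. Origin: centre of the foot's underside
- lamp_window (a point): middle of the lit white window (130 mm wide, 140 mm high), on its front face, 35 mm behind the middle of the lamp's foot and 125 to 175 mm above the table. x points straight out of the glass, y along the window's width, z up
- jar: bystander: loose terracotta-coloured jar with a brass lid, 72 mm in diameter, 95 mm tall; origin at the centre of its underside
- beaker: bystander: loose clear tasting beaker, 68 mm in diameter, 95 mm tall; origin at the centre of its underside
Mind the look-alikes: they are no part of the job. Of the things like the lamp, leave any that is purple or turquoise; of the rest the larger one is meant.

How it is judged (in metres and radians):
On the way:
1. the amber bottle is out of its clip and held by the gripper (distance of amber_cap from where it was at the start of the episode above 0.04 m and contact force between amber and rack below 0.1 N and contact force between the fingers and amber above 1 N), for 0.1 s.
At the end, for the whole second after the job is handed in: The amber bottle is held still in air, body middle within 25 mm of the lit window's middle (sideways and in height), axis 45 to 105 mm off the glass, cap up, leaning 20 to 40 degrees, parallel to the glass within 11 degrees; the other samples within 15 mm, jar and beaker within 30 mm of the start (contact force between the fingers and amber above 1 N and contact force between amber and lamp below 0.1 N and contact force between amber and rack below 0.1 N and x of amber_mid in the frame of lamp_window between 0.045 and 0.105 m and y of amber_mid in the frame of lamp_window between -0.025 and 0.025 m and z of amber_mid in the frame of lamp_window between -0.025 and 0.025 m and angle between amber's own z axis and vertical between 0.35 and 0.7 rad and angle between the z axis of amber and the x axis of lamp_window, either way round above 1.37 rad and linear speed of amber below 0.02 m/s and angular speed of amber below 0.15 rad/s and distance of each of green, ruby from where it was at the start of the episode below 0.015 m and distance of each of jar, beaker from where it was at the start of the episode below 0.03 m); the arm keeps its last pose, push and grip.
It fails at once if the lamp is touched (more than 2 N) (contact force between lamp and anything else above 2 N).
It fails at once if another sample is moved out of its clip (more than 15 mm) (distance of any of green, ruby from where it was at the start of the episode above 0.015 m).
It fails at once if the jar or the beaker is moved by more than 30 mm (distance of any of jar, beaker from where it was at the start of the episode above 0.03 m).
It also fails if it takes over 51 s, if anything falls off the work surface, if the arm or the gripper's body presses on something with over 40 N, if the wrist force passes 120 N, or if a joint passes its speed limit or range.

## Working session

There is one attempt and no reset: what is moved stays moved. The work goes in short steps, each a Python script; the robot and the scene stay as the last script left them, time stands still between calls to the robot, and variables do not carry over. Pictures are saved under pics/ and viewed, at most 10 in all, crops included, and the job is handed in when it is done.

```bash
mkdir -p pics; cat > h.py <<'E'
import numpy as np, cv2, pickle
from plant import robot
def snap(n,tag):
    f=robot.grab_frame(n); pickle.dump(f,open(f'pics/{tag}.pkl','wb')); cv2.imwrite(f'pics/{tag}.png',f['frame'][:,:,::-1]); return f
def cloud(f):
    R=cv2.Rodrigues(np.array(f['rvec'],float))[0]; t=np.array(f['tvec'],float).ravel(); K=np.array(f['K']); d=f['depth']
    v,u=np.mgrid[:d.shape[0],:d.shape[1]]
    c=np.stack([(u-K[0,2])/K[0,0]*d,(v-K[1,2])/K[1,1]*d,d],-1)
    return (c-t)@R
E
python3 - <<'E'
from h import *
for n in ['scene','side']:
    f=snap(n,n+'0'); R=cv2.Rodrigues(np.array(f['rvec'],float))[0]; print(n,-R.T@np.ravel(f['tvec']),R[2],f['K'][0][0])
E
```

```text
scene [1251.0236986  -403.11367945 1464.91027259] [-0.42718159  0.25888563 -0.86631064] 519.4191792018138
side [ 445.27942127 -856.35314069 1169.04391924] [ 0.0954595   0.63018055 -0.77055822] 455.8949633073312
```

View pics/scene0.png

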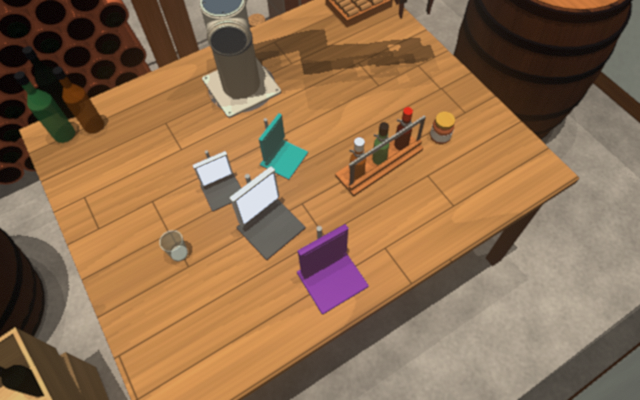

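View pics/side0.png

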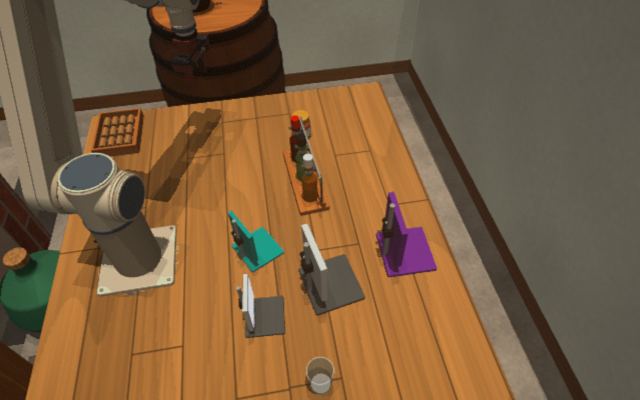

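Scene view: lamp-like things are small grey (213,175), larger grey (257,200), turquoise (280,148) and purple (330,265). The larger grey one is meant, because turquoise and purple are excluded and it is bigger than the other grey one. The amber bottle has the white cap at scene (358,145) and side (308,160), at the near end of the row. The others are green (382,130) and ruby (406,115), with the jar at (443,127) and the beaker at (174,247).

```bash
cat > m.py <<'E'
from h import *
F={n:pickle.load(open(f'pics/{n}0.pkl','rb')) for n in ['scene','side']}
C={n:cloud(F[n]) for n in F}
def hsv(n): return cv2.cvtColor(F[n]['frame'],cv2.COLOR_RGB2HSV).astype(int)
def ray(n,uv):
    f=F[n];R=cv2.Rodrigues(np.array(f['rvec'],float))[0];K=np.array(f['K']);o=-R.T@np.ravel(f['tvec'])
    d=R.T@np.linalg.inv(K)@[uv[0],uv[1],1];return o,d/np.linalg.norm(d)
def tri(p,q):
    o1,d1=ray('scene',p);o2,d2=ray('side',q)
    s=np.linalg.lstsq(np.c_[d1,-d2],o2-o1,rcond=None)[0]
    a,b=o1+s[0]*d1,o2+s[1]*d2;return (a+b)/2,np.linalg.norm(a-b)
def comps(n,mask,box,mn=15):
    m=np.zeros(mask.shape,np.uint8);x0,y0,x1,y1=box;m[y0:y1,x0:x1]=mask[y0:y1,x0:x1]
    k,L,s,c=cv2.connectedComponentsWithStats(m)
    return [(c[i],s[i],L==i) for i in range(1,k) if s[i,4]>=mn]
E
python3 - <<'E'
from m import *
np.set_printoptions(precision=1,suppress=True)
h=hsv('scene');w=(h[...,1]<50)&(h[...,2]>190)
# lamp windows
for c,s,m in comps('scene',w,(180,130,400,260)):
    P=C['scene'][m]; P=P[np.isfinite(P).all(1)&(F['scene']['depth'][m]>0)]
    mu=np.median(P,0); u,S,V=np.linalg.svd(P-P.mean(0),full_matrices=False)
    print('white scene',c,s,mu,'n',V[2].round(3),P.min(0),P.max(0), 'rms',S[2]/len(P)**.5)
    if s[4]>300:
        q=cv2.approxPolyDP(max(cv2.findContours(m.astype(np.uint8),0,2)[0],key=cv2.contourArea),4,True)[:,0]
        print(q.tolist())
hs=hsv('side')
for c,s,m in comps('side',(hs[...,1]<60)&(hs[...,2]>170),(280,100,330,200),8):
    print('cap side',c,s,np.median(C['side'][m],0))
for n,b in [('scene',(340,90,470,160)),('side',(280,100,330,200))]:
    H=hsv(n)
    for nm,mk in [('red',((H[...,0]<4)|(H[...,0]>174))&(H[...,1]>190)&(H[...,2]>110)),('black',H[...,2]<45)]:
        for c,s,m in comps(n,mk,b,12): print(nm,n,c,s,np.median(C[n][m],0))
# lamp feet, rack: heights clouds
for n,(x0,y0,x1,y1) in [('scene',(235,195,305,258)),('side',(300,255,365,312))]:
    m=np.zeros((400,640),bool);m[y0:y1,x0:x1]=1
    P=C[n];m&=(P[...,2]>6)&(P[...,2]<18)&(hsv(n)[...,1]<70)
    r=cv2.minAreaRect(P[m][:,:2].astype(np.float32));print('foot',n,m.sum(),r,np.median(P[m][:,2]))
for n,b in [('scene',(330,90,460,200)),('side',(275,100,335,220))]:
    m=np.zeros((400,640),bool);m[b[1]:b[3],b[0]:b[2]]=1
    P=C[n];m1=m&(P[...,2]>14)&(P[...,2]<26)&(F[n]['depth']>0)
    print('rackfoot',n,m1.sum(),cv2.minAreaRect(P[m1][:,:2].astype(np.float32)))
    m2=m&(P[...,2]>152)&(P[...,2]<170);print('bar',n,m2.sum(),cv2.minAreaRect(P[m2][:,:2].astype(np.float32)))
a=F['scene']['frame'][85:265,180:460];b=F['side']['frame'][100:220,270:340]
cv2.imwrite('pics/c.png',np.hstack([cv2.resize(a,None,fx=2,fy=2,interpolation=2),cv2.resize(b,(210,360),interpolation=2)])[:,:,::-1])
E
```

```text
white scene [359. 141.] [354 137  11   9  69] [552.  139.6 203.5] n [-0.8  0.3  0.6] [421.8 123.3  -5.4] [566.3 239.9 210.1] rms 5.427048348276845
white scene [209.1 159.1] [193 151  34  17 118] [ 329.5 -253.8  146.8] n [ 0.8 -0.1 -0.6] [ 212.4 -307.6   -7.1] [ 341.  -182.8  153.5] rms 2.1287674963135097
white scene [213.6 170.4] [197 157  34  28 559] [ 338.2 -257.2   94.5] n [-1.   0.1  0. ] [ 329.5 -303.1   37.1] [ 345.7 -209.6  147.7] rms 2.1197441137951265
[[225, 157], [197, 168], [203, 184], [230, 173]]
white scene [251.5 183.3] [230 167  44  34 262] [ 517.3 -199.   220.8] n [ 0.8  0.2 -0.5] [ 365.3 -271.5   -7.9] [539.2 -86.5 228.6] rms 3.4771302514080955
white scene [257.3 198.4] [237 174  41  49 988] [ 528.7 -199.1  149.1] n [1.  0.2 0. ] [ 514.5 -261.3   69.1] [ 543.5 -133.2  218.4] rms 1.5297791453203795
[[272, 174], [237, 201], [244, 222], [276, 198]]
cap side [307.6 156.6] [303 154  10   6  48] [553.6 136.7 206.6]
red scene [407.5 110.9] [404 108   8   7  43] [538.8 324.  203.4]
black side [301.5 142.8] [298 139   8   8  35] [544.3 219.2 188. ]
foot scene 1836 ((565.5857543945312, -191.93788146972656), (146.78355407714844, 156.98245239257812), 9.029197692871094) 11.226606952658601
foot side 1530 ((562.38671875, -193.18247985839844), (145.4407501220703, 157.70156860351562), 10.80048656463623) 13.45839923794582
rackfoot scene 905 ((558.8967895507812, 283.68463134765625), (105.60186767578125, 409.96014404296875), 0.5876824855804443)
bar scene 370 ((553.7772827148438, 233.74105834960938), (51.92522048950195, 303.03411865234375), 4.6214728355407715)
rackfoot side 724 ((547.6676635742188, 269.469482421875), (116.94023895263672, 384.66351318359375), 0.6924166679382324)
bar side 312 ((549.8257446289062, 230.3134765625), (51.08970642089844, 298.7281188964844), 4.222938060760498)
```

View pics/c.png

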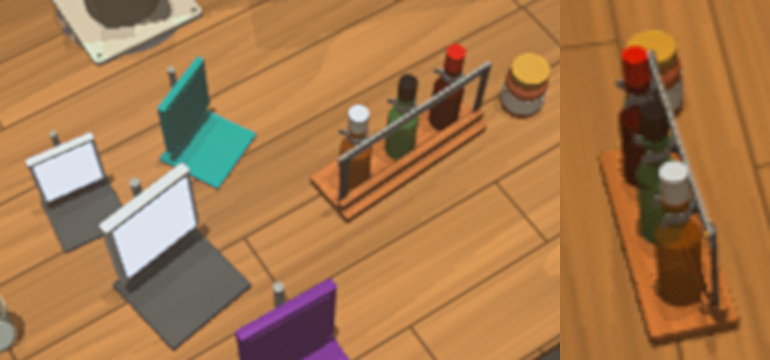

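Crop confirms both: amber glass sits under the white cap, and the lamp meant is the larger grey one. Lamp foot (564,-192) with yaw about 10° gives the window middle at (529,-199,~149), and the cap top at 205 equals 20+185. Next I check the plan's IK, the purple lamp's extent and the caps, then hover.

```bash
cat > p.py <<'E'
from m import *
from scipy.spatial.transform import Rotation as Rn
def quat(R): q=Rn.from_matrix(R).as_quat(); return [float(q[3]),*map(float,q[:3])]
def tool(axis,close):  # tool z=-axis, y=close
    z=-np.array(axis,float); y=np.array(close,float); y-=z*(y@z); y/=np.linalg.norm(y); return np.c_[np.cross(y,z),y,z]
def tcp(g,R): return (np.array(g)-163*R[:,2]).tolist()
E
python3 - <<'E'
from p import *
np.set_printoptions(precision=1,suppress=True)
print('cap tri',tri((359,141),(307.6,156.6)))
h=hsv('scene');w=(h[...,1]<50)&(h[...,2]>190)
for n,b,mk in [('scene',(345,130,372,155),w),('side',(295,148,320,170),(hsv('side')[...,1]<60)&(hsv('side')[...,2]>150))]:
    m=np.zeros((400,640),bool);m[b[1]:b[3],b[0]:b[2]]=1
    P=C[n][m&(C[n][...,2]>197)&(C[n][...,2]<212)]; print('top',n,len(P),P.mean(0),np.ptp(P,axis=0))
for n,b in [('scene',(395,100,420,120)),('side',(285,110,304,132))]:
    m=np.zeros((400,640),bool);m[b[1]:b[3],b[0]:b[2]]=1
    P=C[n][m&(C[n][...,2]>197)&(C[n][...,2]<212)]; print('ruby top',n,len(P),P.mean(0),np.ptp(P,axis=0))
P=C['scene'];m=(h[...,0]>125)&(h[...,0]<160)&(h[...,1]>80)&(P[...,2]>20)&(P[...,2]<400);m[:220]=0
print('purple',P[m].min(0),P[m].max(0))
m=(w)&(P[...,2]>60)&(P[...,2]<230);m[:,:237]=0;m[:, 279:]=0;m[:172]=0;m[224:]=0
Q=P[m&(P[...,0]>505)];n=np.linalg.svd(Q-Q.mean(0),full_matrices=False)[2][2];print('winnormal',np.degrees(np.arctan2(n[1],n[0])),n)
for uv in [[272,174],[237,201],[244,222],[276,198]]:
    o,d=ray('scene',uv);print(uv,o+d*(((Q.mean(0)-o)@n)/(d@n)))
yaw=np.radians(4.4);ex=np.array([np.cos(yaw),np.sin(yaw),0])
for s in (1,-1):
    R=tool([0,0,1],s*ex);print('grasp',s,robot.inverse_kinematics(tcp([553,138,187],R),quat(R)))
    ly=np.radians(10.);lx=np.array([np.cos(ly),np.sin(ly),0]);lv=np.array([-lx[1],lx[0],0])
    for lean in (1,-1):
        a=np.array([0,0,np.cos(np.pi/6)])+lean*.5*lv;R=tool(a,s*lv)
        for out,up in ((65,0),(120,0),(120,190)):
            g=np.array([529,-199,149+up])+out*lx+110.5*a
            q=robot.inverse_kinematics(tcp(g,R),quat(R));print('final',s,lean,out,up,None if q is None else np.round(q,2))
E
```

```text
cap tri (array([553.6, 136.8, 206.5]), np.float64(0.1692714206483167))
top scene 76 [556.1 136.7 203.3] [31.1 29.2 12.9]
top side 74 [552.2 134.1 204.9] [28.  30.6 14.7]
ruby top scene 68 [541.5 325.9 202.9] [34.9 29.1 12.9]
ruby top side 63 [536.9 323.4 204.6] [28.5 36.1 13.3]
purple [ 747.1 -196.9   20.1] [835.7 -46.1 211.1]
winnormal 10.415548573450414 [1.  0.2 0. ]
[272, 174] [ 513.3 -134.4  205.8]
[237, 201] [ 536.2 -258.5  204.5]
[244, 222] [ 542.  -260.    84.2]
[276, 198] [ 520.  -139.2   78.7]
grasp 1 [ 0.2  0.4  1.8 -0.   0.9  0.1]
final 1 1 65 0 [-0.   0.4  1.8 -0.6  1.  -1.4]
final 1 1 120 0 [ 0.   0.5  1.7 -0.6  1.  -1.4]
final 1 1 120 190 [ 0.   0.3  1.5 -0.5  1.3 -1.6]
final 1 -1 65 0 [-0.6  0.6  1.4  0.4  1.5 -2.4]
final 1 -1 120 0 [-0.5  0.7  1.3  0.4  1.6 -2.4]
final 1 -1 120 190 [-0.5  0.6  1.1  0.4  1.9 -2.2]
grasp -1 None
final -1 1 65 0 [-0.   0.4  1.8 -0.6  1.   1.8]
final -1 1 120 0 [ 0.   0.5  1.7 -0.6  1.   1.8]
final -1 1 120 190 [ 0.   0.3  1.5 -0.5  1.3  1.5]
final -1 -1 65 0 [-0.6  0.6  1.4  0.4  1.5  0.7]
final -1 -1 120 0 [-0.5  0.7  1.3  0.4  1.6  0.8]
final -1 -1 120 190 [-0.5  0.6  1.1  0.4  1.9  0.9]
```

```bash
python3 - <<'E'
from p import *
np.set_printoptions(precision=1,suppress=True)
P=C['side'];m=np.zeros((400,640),bool);m[222:300,298:330]=1;m&=(P[...,2]>205)&(P[...,2]<260)&(F['side']['depth']>0)
z=P[m][:,2];print('head top side',len(z),np.percentile(z,[50,75,90,97]))
P=C['scene'];m=np.zeros((400,640),bool);m[165:205,228:276]=1;m&=(P[...,2]>212)&(P[...,2]<260);z=P[m][:,2];print('scene',len(z),np.percentile(z,[50,75,90,97]))
yaw=np.radians(4.4);ex=np.array([np.cos(yaw),np.sin(yaw),0])
R=tool([0,0,1],ex)
robot.ungrasp()
robot.reach(tcp([553,137,330],R),quat(R))
f=snap('wrist','w1');P=cloud(f);H=cv2.cvtColor(f['frame'],cv2.COLOR_RGB2HSV)
m=(P[...,2]>198)&(P[...,2]<213)&(H[...,1]<60)&(abs(P[...,0]-553)<40)&(abs(P[...,1]-137)<40)
print('wrist cap top',m.sum(),np.median(P[m],0),(P[m].min(0)+P[m].max(0))/2,np.ptp(P[m],axis=0))
print(robot.read_time_s(),robot.read_tool_pos(),robot.read_gripper_width())
E
```

```text
head top side 479 [222.2 224.1 226.3 238.2]
scene 396 [220.4 222.8 225.6 235.4]
wrist cap top 785 [551.7 139.2 206.9] [551.5 138.2 203.5] [27.5 27.1 10.8]
2.375 [552.8 137.9 492.8] 88.09002216744037
```

View pics/w1.png

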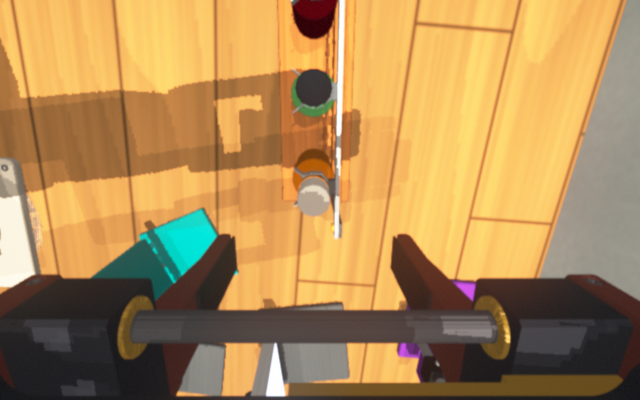

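The wrist view shows the white cap at (313,195), midway between the fingers in x. The rail runs vertically in the picture, so the yaw is right. The cap axis is at about (552,138.5). I descend, grip, and pull along rack -x.

```bash
python3 - <<'E'
from p import *
np.set_printoptions(precision=1,suppress=True)
yaw=np.radians(4.4);ex=np.array([np.cos(yaw),np.sin(yaw),0])
R=tool([0,0,1],ex);g=np.array([552,138.5,188])
print(robot.servo_line(tcp(g+[0,0,40],R),quat(R),speed=120))
print('desc',robot.servo_line(tcp(g,R),speed=80,f_stop=8),robot.read_tool_pos())
robot.grab();print(robot.read_gripper_width(),robot.read_gripper_force(),robot.read_force())
robot.servo_line(tcp(g-30*ex,R),speed=40);print(robot.read_force(),robot.read_gripper_width())
robot.servo_line(tcp(g-60*ex,R),speed=80);print(robot.read_force(),robot.read_gripper_width(),robot.read_gripper_force())
robot.servo_line(tcp(g-60*ex+[0,0,20],R),speed=80);print(robot.read_force(),robot.read_time_s())
snap('side','s2');f=pickle.load(open('pics/s2.pkl','rb'))['frame'][60:240,200:400]
cv2.imwrite('pics/s2c.png',cv2.resize(f,None,fx=3,fy=3)[:,:,::-1])
E
```

```text
False
desc False [552.1 138.5 350.8]
29.411597847558227 29.999897377565503 [ 0.8  0.3 -0. ]
[-1.4  0.5  1.7] 29.81441671765966
[-2.1 -1.1  2.9] 29.578940554397214 30.001044161617756
[-0.4 -0.1 -3.6] 6.775
```

View pics/s2c.png

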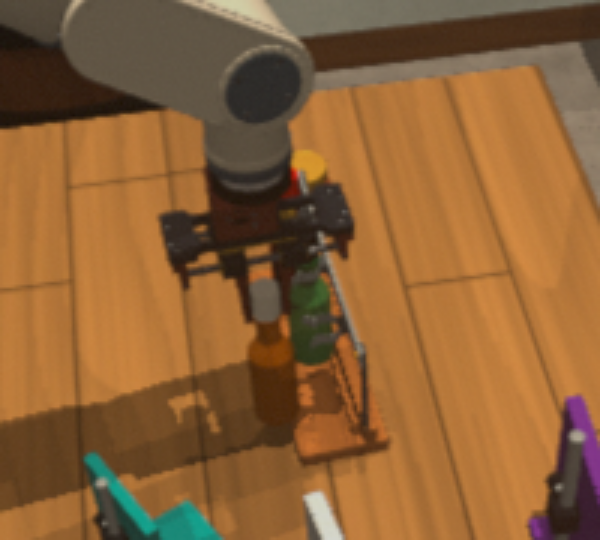

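The bottle is out of the clip and hangs straight at crop (268,350), and green and ruby are still in place. The weight reads about 3.6 N. I lift, carry it over and descend well off the glass.

```bash
cat >> p.py <<'E'
ly=np.radians(10.2);lx=np.array([np.cos(ly),np.sin(ly),0]);lv=np.array([-lx[1],lx[0],0]);W=np.array([529.,-199,145])
def fin(out,up,dy=0,lean=30,off=110.5):
    a=np.array([0,0,np.cos(np.radians(lean))])+np.sin(np.radians(lean))*lv;R=tool(a,lv)
    return tcp(W+[0,0,up]+out*lx+dy*lv+off*a,R),quat(R)
E
python3 - <<'E'
from p import *
np.set_printoptions(precision=1,suppress=True)
p=robot.read_tool_pos();robot.servo_line([p[0],p[1],455+163],speed=200)
robot.reach(*fin(120,200));print(robot.read_force(),robot.read_gripper_width(),robot.read_time_s())
robot.servo_line(fin(120,0)[0],speed=120);robot.pause(.5)
print(robot.read_tool_pos(),fin(120,0)[0],robot.read_force(),robot.read_time_s())
ims=[]
for n,b in [('scene',(190,110,390,290)),('side',(250,130,450,310))]:
    f=snap(n,n+'3');P=cloud(f);H=cv2.cvtColor(f['frame'],cv2.COLOR_RGB2HSV)
    x=(P-W);L=np.stack([x@lx,x@lv,x[...,2]],-1)
    m=(H[...,0]>3)&(H[...,0]<25)&(H[...,1]>120)&(f['depth']>0)&(L[...,0]>60)&(L[...,0]<180)&(abs(L[...,1])<100)&(L[...,2]>-90)&(L[...,2]<80)
    m=cv2.morphologyEx(m.astype(np.uint8),cv2.MORPH_OPEN,np.ones((3,3)))>0
    q=L[m];mu=q.mean(0);V=np.linalg.svd(q-mu,full_matrices=False)[2][0];V*=np.sign(V[2]);t=(q-mu)@V
    print(n,m.sum(),'lampframe mean',mu,'axis',V.round(2),'lean',np.degrees(np.arccos(V[2])),'ends',mu+V*t.min(),mu+V*t.max())
    ims.append(cv2.resize(f['frame'][b[1]:b[3],b[0]:b[2]],None,fx=2,fy=2,interpolation=2))
cv2.imwrite('pics/d.png',np.hstack(ims)[:,:,::-1])
E
```

```text
[ 0.1  0.  -3.8] 29.89329090429312 9.7833
[622.9 -43.2 381.9] [622.887134717606, -43.16108177185619, 381.85794793504397] [-0.3  0.2 -2.7] 12.1
scene 597 lampframe mean [131.1  -5.6  18.5] axis [-0.   0.6  0.8] lean 34.141341100565704 ends [133.9 -46.8 -42.4] [128.4  34.4  77.7]
side 774 lampframe mean [116.8  -8.7  17.5] axis [0.  0.6 0.8] lean 33.33120610363875 ends [115.5 -45.6 -38.7] [118.2  31.1  78. ]
```

View pics/d.png

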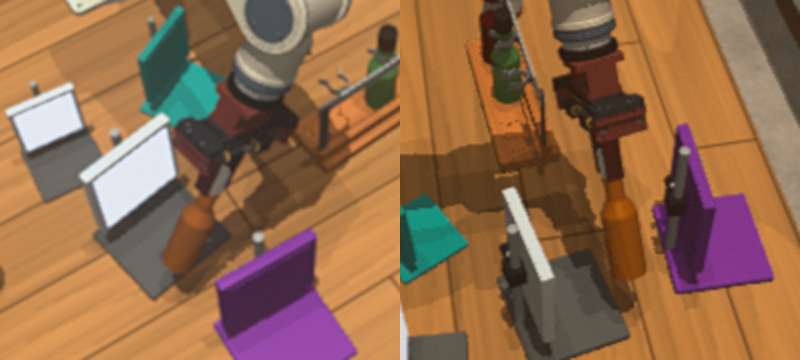

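The bottle hangs cap-up, leaning in the glass plane and well clear of the glass, at left crop (190,235) and right crop (623,235). I measure its axis by intersecting the silhouette centre planes of both views.

```bash
cat > ax.py <<'E'
from p import *
def axis(tag,lo,hi):
    N=[];O=[];b=[]
    for n in ('scene','side'):
        f=pickle.load(open(f'pics/{n}{tag}.pkl','rb'));P=cloud(f);H=cv2.cvtColor(f['frame'],cv2.COLOR_RGB2HSV)
        x=P-W;L=np.stack([x@lx,x@lv,x[...,2]],-1)
        m=(H[...,0]>3)&(H[...,0]<25)&(H[...,1]>120)&(f['depth']>0)&(L[...,0]>lo)&(L[...,0]<hi)&(abs(L[...,1])<100)&(L[...,2]>-95)&(L[...,2]<80)
        m=cv2.morphologyEx(m.astype(np.uint8),cv2.MORPH_OPEN,np.ones((3,3)))
        c=max(cv2.findContours(m,0,1)[0],key=cv2.contourArea)
        px=np.argwhere(m>0)[:,::-1].astype(float) if False else c[:,0].astype(float)
        full=np.zeros_like(m);cv2.drawContours(full,[c],-1,1,-1);px=np.argwhere(full>0)[:,::-1].astype(float)
        mu=px.mean(0);d=np.linalg.svd(px-mu,full_matrices=False)[2][0];d*=np.sign(d[1]);t=(px-mu)@d
        o,r1=ray(n,mu);_,r2=ray(n,mu+20*d);nn=np.cross(r1,r2);N.append(nn/np.linalg.norm(nn));O.append(o);b.append((n,mu+d*(t.max()-3.)))
    a=np.cross(*N);a/=np.linalg.norm(a);a*=np.sign(a[2])
    p0=np.linalg.solve(np.array([N[0],N[1],a]),[N[0]@O[0],N[1]@O[1],a@W])
    T=lambda v:np.array([v@lx,v@lv,v[2]])
    A=T(a)
    print('axis lamp',A.round(3),'lean',np.degrees(np.arccos(A[2])),'offplane',np.degrees(np.arcsin(A[0])),'point nearest W',T(p0-W))
    for n,uv in b:
        o,r=ray(n,uv);s=np.linalg.lstsq(np.c_[a,-r],o-p0,rcond=None)[0];print(n,'bottom at',T(p0+s[0]*a-W))
E
python3 - <<'E'
from ax import *
np.set_printoptions(precision=1,suppress=True)
axis('3',60,180)
E
```

```text
axis lamp [-0.   0.5  0.9] lean 29.866397495937036 offplane -0.0553034508010554 point nearest W [122.1   1.2  -0.5]
scene bottom at [122.2 -32.  -58.3]
side bottom at [122.2 -28.  -51.3]
```

The axis is within 2 mm and 0.2° of plan. I approach to 62 mm, slowly and with a force guard, and check again.

```bash
python3 - <<'E'
from ax import *
np.set_printoptions(precision=1,suppress=True)
print(robot.servo_line(fin(60,0)[0],speed=40,f_stop=5));robot.pause(1)
for n in ('scene','side'): snap(n,n+'4')
axis('4',30,120)
print(robot.read_force(),robot.read_gripper_force(),robot.read_dq(),robot.read_time_s())
ims=[cv2.resize(cv2.imread(f'pics/{n}4.png')[b[1]:b[3],b[0]:b[2]],None,fx=2,fy=2,interpolation=2) for n,b in [('scene',(190,110,390,290)),('side',(250,130,450,310))]]
cv2.imwrite('pics/e.png',np.hstack(ims))
E
```

```text
False
axis lamp [0.  0.5 0.8] lean 32.26148876534357 offplane 0.29189921828287285 point nearest W [62.2  0.8 -0.9]
scene bottom at [ 61.9 -32.9 -54.3]
side bottom at [ 61.9 -29.2 -48.5]
[-0.5 -0.6 -3.6] 29.999633794650435 [ 0. -0.  0. -0. -0.  0.] 14.95
```

View pics/e.png

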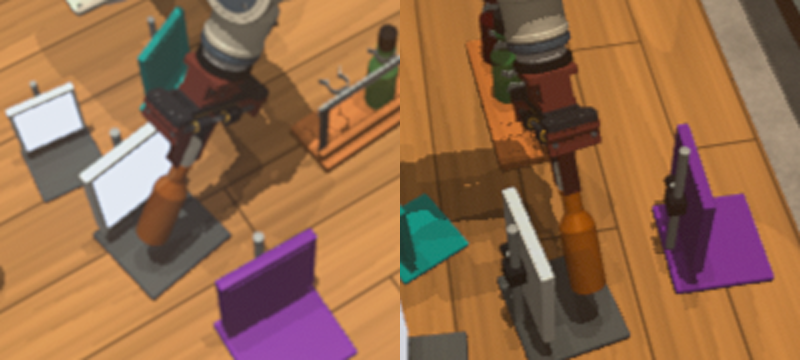

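The bottle is held about 61 mm off the glass (left crop (163,210), right crop (582,245)), leaning about 30°, centred and still, with no contact. I hand it in.

```bash
python3 -c "
from plant import robot
print(robot.finish_job())"
```

```text
the job is handed in; nothing more can be done
None
```

I handed the job in with the amber bottle held still in the gripper, centred on the lit window about 61 mm off the glass and leaning about 30°; I felt no contact with the lamp, and no verdict came back.

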